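# Open the child-safe oil cupboard

### The job

A wooden mallet lies in the way of the child-safe cupboard's door: first lay it flat and wholly on the cork mat. Then pull the door ajar until the hidden safety catch stops it, reach through the gap over the top of the door, push the catch's tongue down and, holding it down, draw the door past the catch; swing it wide open, at least square to the cupboard's front, and leave it so. Leave everything else on the bench where it stands.

Things in the scene. Friction and masses are not known exactly. Their poses are not given: they have to be found in the camera images.
- cupboard: fixed plywood bench-top cupboard, 180 deep (x) x 250 wide (y) x 260 high; origin at the centre of its underside, its front faces its own -x, the front plane at x = -90. The lower part is the door's opening (z 15 to 165); above it (z 168 to 260) is a fixed upright front, flush with the front plane, that keeps a vertical gripper from going down close to the front. That front panel is 12 thick and its lower edge is what the catch hooks behind.
- door_hinge (a point): the door's vertical hinge line, at the level of the door's top edge (165 above the bench), on the front plane at the cupboard's +y side (105 from its middle). The door, brown wood, is 14 thick, 210 wide, 150 high (z 15 to 165), and lies in front of the front plane: its inner face contains the hinge line; closed, it runs from the hinge to the cupboard's -y.
- door_handle (a point): middle of the upright steel bar handle on the door's outer face: a round bar of 11 diameter and 80 long (z 65 to 145 above the bench), 35 off the outer face, 185 from the hinge line, so near the door's free edge
- door (a joint): door angle in rad: 0 closed, growing as the free edge swings towards the cupboard's -x (clockwise seen from above), stop at 1.75. Light friction keeps it where it is left (no spring). It may start up to 0.08 open. The catch stops it at about 0.32, where the gap between the door's top edge and the upper front is about 41 wide at the catch; with the catch down it must pass 0.56 before the catch may come up again.
- catch_pad (a point): where to press: top face of the catch's tongue, 30 inward of the door's inner face and 130 from the hinge line along the door, 18 below the door's top edge. The white plastic tongue moves with the door: 34 wide, reaching level 70 inward from the door's inner face, 6 thick, with an upturned nose (9 thick, 31 high) at its inner end that hooks behind the upper front. Hidden while the door is shut; seen from above through the gap when it is ajar.
- catch (a joint): how far the tongue is pressed straight down, m: 0 up (sprung, 2 N at the start to 5 N at the bottom), stop at 0.016; beyond about 0.011 the nose clears the upper front
- mallet: loose wooden joiner's mallet lying flat, about 0.22 kg: dark block head 55 (x) x 90 (y) x 50 high, origin at the centre of the head's underside; light round handle of 22 diameter runs from the head's face along its own -x, from x = -27 to -167, axis 25 above the bench (the handle's end hangs free, the head carries it; the centre of mass lies about 16 from the origin towards the handle)
- mallet_mid (a point): middle of the mallet's whole length: on the handle's axis, 70 behind the origin
- mat: fixed cork mat on the bench, 250 (x) x 170 (y) x 4 thick, origin at the centre of its underside
- oil_bottle: bystander: clear oil bottle standing upright, 64 diameter, 180 high, origin at the centre of its base
- glue_jar: bystander: amber jar standing upright, 72 diameter, 110 high, origin at the centre of its base
- wax_tin: bystander: plain metal tin standing upright, 68 diameter, 80 high, origin at the centre of its base
- sanding_block: bystander: sanding block 100 (x) x 50 (y) x 40 high beside the cupboard's handle side, origin at the centre of its underside
There are look-alikes about, which are no part of the job. Leave any green look-alike of the mallet alone.

How it is judged:
By the outcome, as a careful person would: the job done as asked, in the order asked, and still so for the second after the job is handed in, with the robot touching nothing.
It also fails if it takes over 64 s, if anything falls off the work surface, if the arm or the gripper's body presses on something with over 40 N, if the wrist force passes 120 N, or if a joint passes its speed limit or range.

### The arm

A 7-joint arm with a two-finger parallel gripper is mounted at the origin on the work surface. World frame = base frame: x ahead of the robot, y to its left, z up, the work surface at z = 0. Lengths are in m, angles in rad, forces in N, time in s.
With the tool pointing down it reaches from about 0.4 to 0.85 m from the base axis. Payload 10.4 kg.
Tool frame: the origin (TCP) lies between the finger pads; the fingertips stand ahead of it and the grasp point (between the pads) lies 5 mm behind it (manip.tip_extent is the z of the fingertips in the tool frame, in m); z points along the fingers, y is the line along which they close (so a half turn about z gives the same grasp; the last joint's range is limited). The gripper opens to 85 mm and grips with 20 to 120 N. Pads are 22 mm wide; open, the fingers measure 114 mm over their backs; the gripper's body (76 mm by 85 mm) begins 54 mm behind the grasp point. The pads swing forward as they close: fully open they stand 13 mm farther back than shut.
Start: joints at [1.304, 0.332, -0.065, 1.46, 0.022, 1.35, -0.088], TCP at [0.151, -0.607, 0.245] pointing down, gripper open.
Joint ranges: [-2.6, 2.6], [-0.5, 2.12], [-1.47, 1.34], [0.16, 2.42], [-1.27, 4.41], [0.06, 2.06], [-2.6, 2.6]. Speed limits (rad/s): [2.22, 2.22, 2.79, 2.79, 3.14, 3.14, 3.14].

### API

Orientations are given as a unit quaternion [x, y, z, w].
In Python, from workcell import status, viewer, manip gives the robot as it stands.
- The arm moves only by the tool play_rows, never from a script. Its argument "plan" is one flat list of numbers, 7 for each row, row after row: the turn, a rotation vector about the tool's x, y, z in degrees, then the shift along the tool's x, y, z in m, then the opening, from 0 (shut) to 1 (fully open). In form: [ax, ay, az, dx, dy, dz, grip, ax, ay, az, dx, dy, dz, grip, ...]. A call has 1 to 20 rows; each row is the pose to reach, as a shift and turn from the pose commanded when the call began, along the tool's axes at that moment; what a row does not reach only later rows make up. A row lasts 1/8 s, in which the tool goes at most 62.5 mm and 10.7 degrees, less where a joint would pass 70% of its speed; a pose out of reach is approached as far as the arm can. A call with a gripper value outside its range is refused whole. The fingers move at their own pace and stop on an object; "squeeze" is the grip in N (left out, the last holds). Time passes only in rows, so rows that repeat a pose let the fingers close. It gives the time, the measured TCP pose, the force, the opening and the grip force at its end, in the units of the state.
- status.get_obs(): the state, without advancing time (a new reading comes with each control period).
- viewer.camera(name): name is "scene" or "side" or "wrist"; returns the picture (400x640x3 uint8, red, green, blue); there is no depth.
- viewer.camera_model(name): a dict with "fx", "fy", "cx", "cy" (pixels), "D" ([k1, k2, p1, p2, k3] as OpenCV has them; the pictures are not rectified), "R" (3x3) and "t" (3): a world point X has camera coordinates R X + t. Camera axes: x right, y down, z forward; pixel columns grow to the right and rows downward; lengths in m; the calibration is good to about 2 mm. A picture is of the moment at which its call begins: read the wrist's pose just before it. camera_model takes no time and is no camera call; for the wrist camera it gives the pose at the moment of the call.
- manip.hand_in(): hands the job in; it is judged then, once.
The state is a dict: "clock": time; "joint_pos": joint angles; "joint_velocities": joint speeds; "tau": joint torques, N m; "position": TCP position; "ee_rot": TCP orientation; "ft_force": force on the tool from outside, world axes, zero at the start; "torque": the same for the moment, N m; "grip_width": opening from 0.0 (shut) to 1.0 (fully open); "grasp_force": force on a finger pad.
Only numpy, scipy, OpenCV 4.12 (cv2) and the standard library are available. Lean on these libraries where they do the work, as an engineer would, in place of code of your own. Each camera call takes 0.05 s, during which the arm holds its last target. There are 200 camera calls.

## Working session

There is one attempt and no reset: what is moved stays moved. The work goes in short steps, Python scripts to look and compute and a tool call to move; the robot and the scene stay as the last step left them, time stands still between calls to the robot, and variables do not carry over. Pictures are saved under pics/ and viewed, at most 10 in all, crops included, and the job is handed in when it is done.

Besides the shell and the picture viewer there is one more tool, called as a command line: name --argument value ..., lists and objects as JSON in quotes. play_rows: Moves the arm, as the interface text tells. Its arguments: {"type":"object","properties":{"plan":{"type":"array","items":{"type":"number"}},"squeeze":{"type":"number"}},"required":["plan"]}

```bash
ls; mkdir -p pics
python3 - <<'E'
from workcell import status, viewer, manip
import cv2,numpy as np
o=status.get_obs();print({k:np.round(v,3) for k,v in o.items()});print(manip.tip_extent)
for n in("scene","side","wrist"):
    print(n,{k:np.round(v,3).tolist() for k,v in viewer.camera_model(n).items()})
    cv2.imwrite(f"pics/{n}0.png",viewer.camera(n)[:,:,::-1])
E
```

```text
pics
{'clock': np.float64(0.0), 'joint_pos': array([ 1.304,  0.333, -0.065,  1.461,  0.022,  1.35 , -0.088]), 'joint_velocities': array([-0.001, -0.001, -0.002,  0.001,  0.001,  0.   ,  0.001]), 'tau': array([-1.0000e-03, -6.2544e+01,  4.9000e-02, -3.9161e+01,  1.6000e-02,
        1.0000e-02,  0.0000e+00]), 'position': array([ 0.151, -0.606,  0.245]), 'ee_rot': array([ 0.993,  0.122, -0.   , -0.001]), 'ft_force': array([-0.272,  0.194,  1.115]), 'torque': array([ 0.012, -0.031, -0.005]), 'grasp_force': np.float64(0.0), 'grip_width': np.float64(0.999)}
0.014
scene {'fx': 439.667, 'fy': 439.667, 'cx': 315.155, 'cy': 198.63, 'D': [-0.105, 0.0, 0.0, 0.0, 0.0], 'R': [[-0.963, 0.27, 0.003], [0.243, 0.871, -0.427], [-0.117, -0.411, -0.904]], 't': [0.548, -0.046, 1.53]}
side {'fx': 511.396, 'fy': 511.396, 'cx': 320.081, 'cy': 208.364, 'D': [-0.135, 0.0, 0.0, 0.0, 0.0], 'R': [[-0.791, -0.612, -0.001], [-0.374, 0.485, -0.791], [0.484, -0.625, -0.612]], 't': [0.417, 0.339, 1.476]}
wrist {'fx': 344.89, 'fy': 344.89, 'cx': 322.459, 'cy': 198.624, 'D': [-0.028, 0.0, 0.0, 0.0, 0.0], 'R': [[0.241, -0.97, -0.001], [-0.926, -0.231, 0.299], [-0.29, -0.072, -0.954]], 't': [-0.625, -0.039, 0.379]}
```

View pics/scene0.png

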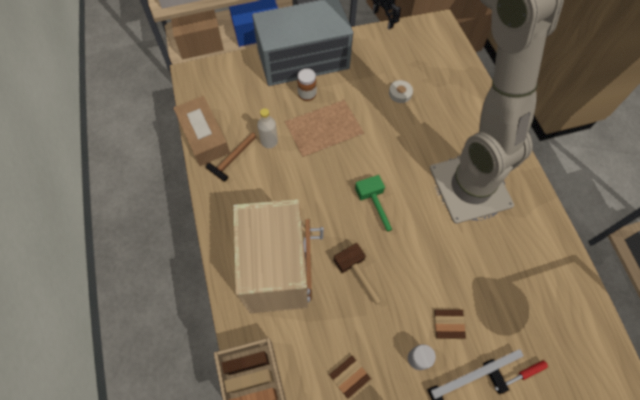

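View pics/side0.png

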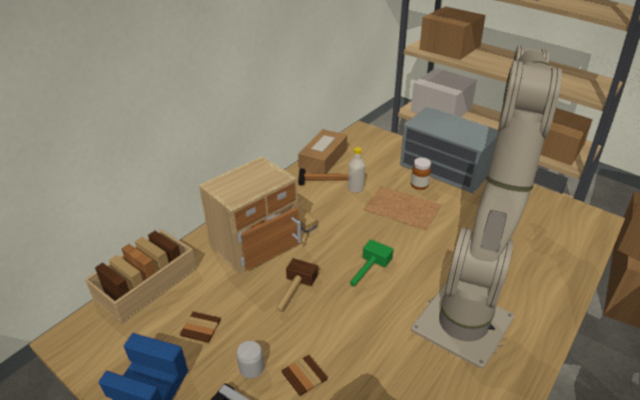

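The scene view shows these mallet candidates:
- Dark-brown head at (350,258) with a light handle running to (378,300), in front of the door. It fits the description: dark block head, light round handle, in the door's way.
- Green mallet at (370,187), the look-alike to leave alone.
- Thin hammer at (217,170), which has a black head and so does not fit.

The mat is at (325,127), and the cupboard front faces right with its hinge at the bottom, near (309,297).

```bash
cat > h.py <<'E'
import numpy as np,cv2
from workcell import status,viewer,manip
from scipy.spatial.transform import Rotation as Ro
def ray(m,uv):
    K=np.array([[m["fx"],0,m["cx"]],[0,m["fy"],m["cy"]],[0,0,1.]])
    p=cv2.undistortPoints(np.float64(uv).reshape(-1,1,2),K,np.float64(m["D"])).reshape(-1,2)
    R=np.array(m["R"]);d=np.c_[p,np.ones(len(p))]@R
    return -R.T@np.array(m["t"]),d
def plane(m,uv,z):
    c,d=ray(m,uv);return c+d*((z-c[2])/d[:,2:])
def proj(m,X):
    K=np.array([[m["fx"],0,m["cx"]],[0,m["fy"],m["cy"]],[0,0,1.]])
    return cv2.projectPoints(np.float64(X).reshape(-1,1,3),cv2.Rodrigues(np.array(m["R"]))[0],np.float64(m["t"]),K,np.float64(m["D"]))[0].reshape(-1,2)
def rel(goal_p,goal_R=None):
    "shift and turn in the tool frame from the measured pose"
    o=status.get_obs();R=Ro.from_quat(o["ee_rot"])
    d=R.inv().apply(np.array(goal_p)-o["position"])
    a=np.zeros(3) if goal_R is None else (R.inv()*goal_R).as_rotvec(degrees=True)
    return np.round(a,1),np.round(d,4)
E
python3 - <<'E'
from h import *
m=viewer.camera_model("scene");I=cv2.imread("pics/scene0.png");h=cv2.cvtColor(I,cv2.COLOR_BGR2HSV)
for p in[(350,258),(372,295),(325,127),(309,260),(340,150),(307,80),(423,357)]:print(p,h[p[1],p[0]])
def corner(mask,z,name):
    c=max(cv2.findContours(mask,0,1)[0],key=cv2.contourArea);r=cv2.minAreaRect(c)
    b=cv2.boxPoints(r);print(name,cv2.contourArea(c),np.round(b,1).tolist(),np.round(plane(m,b,z)[:,:2],3).tolist(),np.round(plane(m,[r[0]],z)[0],3))
w=h.copy();
sub=np.zeros(h.shape[:2],np.uint8);sub[235:280,325:372]=1
corner(((h[:,:,2]<90)&(sub>0)).astype(np.uint8)*255,.05,"head")
sub[:]=0;sub[95:160,280:370]=1
corner(((h[:,:,1]>h[170,320,1]+10)&(sub>0)).astype(np.uint8)*255,.004,"mat")
print("hend",plane(m,[(378,301)],.025))
print("cup top",plane(m,[(234,205),(300,200),(306,289),(238,292)],.26))
cv2.imwrite("pics/crop1.png",cv2.resize(I[190:310,225:395],None,fx=4.6,fy=4.6,interpolation=2))
E
```

```text
(350, 258) [ 11 140  73]
(372, 295) [ 18  98 145]
(325, 127) [ 13 106 157]
(309, 260) [ 13 130 135]
(340, 150) [ 18  96 156]
(307, 80) [ 13  10 186]
(423, 357) [ 17  11 167]
head 513.5 [[330.1000061035156, 257.3999938964844], [354.29998779296875, 240.39999389648438], [366.20001220703125, 257.3999938964844], [341.8999938964844, 274.29998779296875]] [[0.558, 0.131], [0.469, 0.098], [0.45, 0.162], [0.539, 0.193]] [0.504 0.147 0.05 ]
mat 818.5 [[288.29998779296875, 127.0999984741211], [343.70001220703125, 100.30000305175781], [358.70001220703125, 131.10000610351562], [303.20001220703125, 157.89999389648438]] [[0.559, -0.406], [0.324, -0.47], [0.313, -0.319], [0.54, -0.263]] [ 0.436 -0.363  0.004]
hend [[0.45366357 0.29750376 0.025     ]]
cup top [[ 0.79702511 -0.02172196  0.26      ]
 [ 0.61734388  0.01253336  0.26      ]
 [ 0.66660744  0.25781064  0.26      ]
 [ 0.83510427  0.21954186  0.26      ]]
```

View pics/crop1.png

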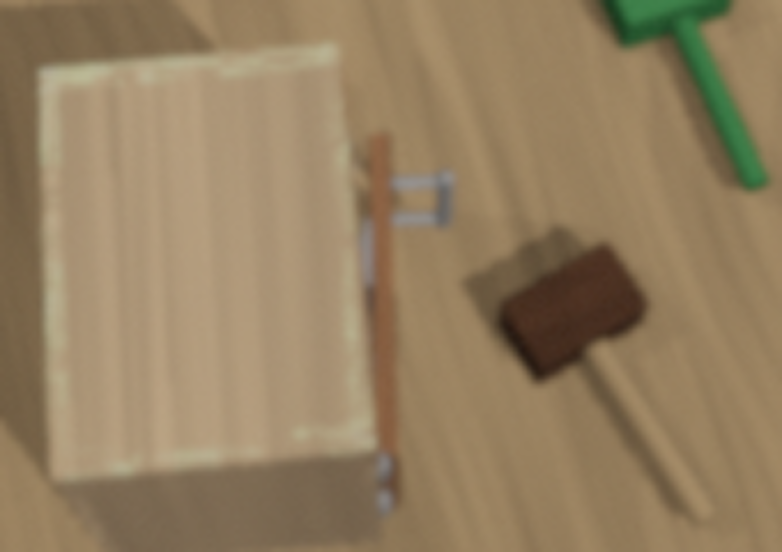

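The crop confirms it: dark head at about (349,258), light round handle ending at about (377,300), lying in front of the door's handle bar at (322,233). I'll pass over the mat first and look from there.

play_rows --plan '[0,0,0,0.335,-0.232,-0.085,1,0,0,0,0.335,-0.232,-0.085,1,0,0,0,0.335,-0.232,-0.085,1,0,0,0,0.335,-0.232,-0.085,1,0,0,0,0.335,-0.232,-0.085,1,0,0,0,0.335,-0.232,-0.085,1,0,0,0,0.335,-0.232,-0.085,1,0,0,0,0.335,-0.232,-0.085,1,0,0,0,0.335,-0.232,-0.085,1]'

```text
clock: 1.27
position: [0.4194, -0.3011, 0.33]
ee_rot: [0.993, 0.121, -0.0, -0.0]
ft_force: [0.7, -0.5, -0.4]
grip_width: 0.998
grasp_force: 0.0
```

Run:
```python
from h import *
np.savez("pics/w1.npz",**{k:np.array(v) for k,v in viewer.camera_model("wrist").items()})
m=viewer.camera_model("wrist");I=viewer.camera("wrist")[:,:,::-1].copy();cv2.imwrite("pics/w1.png",I)
o=status.get_obs();print(o["position"],o["clock"])
s=viewer.camera_model("scene")
print("handle bar top",plane(s,[(322.4,233.5)],.145), "door free edge top",plane(s,[(307.6,219.5)],.165),"hinge top",plane(s,[(310,290)],.165))
print("mallet handle start/end",plane(s,[(354.3,265),(377,300)],.025))
```

```text
[ 0.41909662 -0.30150839  0.32987845] 1.325
handle bar top [[0.57096273 0.08296778 0.145     ]] door free edge top [[0.60323708 0.03611852 0.165     ]] hinge top [[0.65221063 0.24081613 0.165     ]]
mallet handle start/end [[0.48884383 0.1688268  0.025     ]
 [0.45562202 0.29373664 0.025     ]]
```

View pics/w1.png

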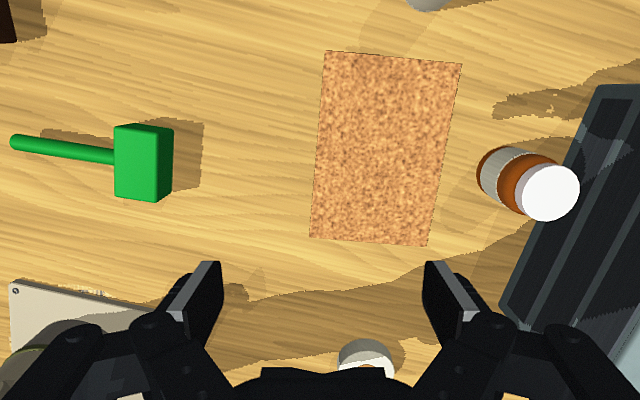

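The wrist view shows the mat with corners at (326,50), (462,64), (427,247) and (309,237), and the green look-alike at (145,160). Next I go above the wooden mallet.

play_rows --plan '[0,0,-95,0.183,-0.47,0.07,1,0,0,-95,0.183,-0.47,0.07,1,0,0,-95,0.183,-0.47,0.07,1,0,0,-95,0.183,-0.47,0.07,1,0,0,-95,0.183,-0.47,0.07,1,0,0,-95,0.183,-0.47,0.07,1,0,0,-95,0.183,-0.47,0.07,1,0,0,-95,0.183,-0.47,0.07,1,0,0,-95,0.183,-0.47,0.07,1,0,0,-95,0.183,-0.47,0.07,1,0,0,-95,0.183,-0.47,0.07,1]'

```text
clock: 2.7
position: [0.4846, 0.1978, 0.2601]
ee_rot: [0.584, 0.812, -0.0, 0.0]
ft_force: [0.6, -1.1, -0.0]
grip_width: 1.001
grasp_force: 0.0
```

Run:
```python
from h import *
w=np.load("pics/w1.npz");q=plane(w,[(326,50),(462,64),(427,247),(309,237)],.004)[:,:2];print("mat",q.round(4).tolist(),q.mean(0).round(4))
print("mat sides",[round(float(np.linalg.norm(q[i]-q[i-1])),3) for i in range(4)])
m=viewer.camera_model("wrist");I=viewer.camera("wrist")[:,:,::-1].copy();cv2.imwrite("pics/w2.png",I)
np.savez("pics/w2.npz",**{k:np.array(v) for k,v in m.items()})
```

```text
mat [[0.5409, -0.2756], [0.5666, -0.4432], [0.32, -0.4822], [0.2944, -0.3124]] [ 0.4305 -0.3783]
mat sides [0.249, 0.17, 0.25, 0.172]
```

View pics/w2.png

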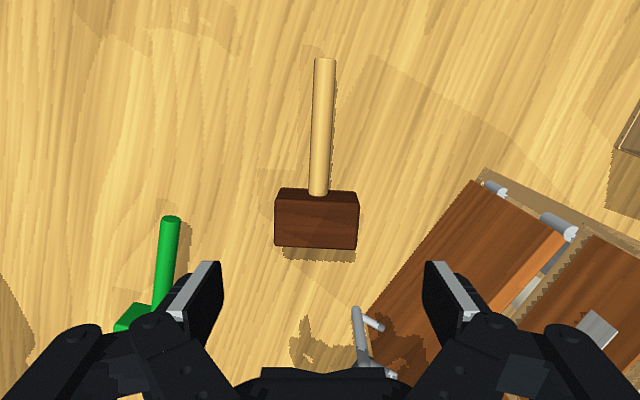

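The wrist view shows the mallet handle from (325,58) to (319,195) and the head's top edge ending at about (276,246)–(356,249). The door's handle bar is visible at (358,330), and the door is ajar.

Run:
```python
from h import *
w=np.load("pics/w2.npz");p=plane(w,[(325,59),(319,195)],.025);print(p.round(4),np.linalg.norm(p[0]-p[1]))
b=plane(w,[(276,246),(356,249)],.05);print("back edge top",b.round(4))
d=p[0]-p[1];yaw=np.degrees(np.arctan2(d[1],d[0]));print("yaw",yaw)
u=d/np.linalg.norm(d);org=p[0]-.167*u;print("origin",org, "from back",b.mean(0)+.0275*u)
for k in(.048,):
  g=org+k*u;g[2]=.02
  x=np.r_[u[:2],0];R=Ro.from_matrix(np.c_[x,np.cross([0,0,-1],x),[0,0,-1]])
  print("grip",g,*rel(g,R))
```

```text
[[0.4529 0.2992 0.025 ]
 [0.4916 0.1645 0.025 ]] 0.14016545076368492
back edge top [[0.4637 0.1025 0.05  ]
 [0.5466 0.1266 0.05  ]]
yaw 106.020694909224
origin [0.49903813 0.13867728 0.025     ] from back [0.49757076 0.14097443 0.05      ]
grip [0.48579087 0.18481306 0.02      ] [-0.   0.1  2.6] [-0.0126 -0.0031  0.2403]
```

play_rows --plan '[0,0,2.6,-0.0126,-0.003,0.06,1,0,0,2.6,-0.0126,-0.003,0.12,1,0,0,2.6,-0.0126,-0.003,0.18,1,0,0,2.6,-0.0126,-0.003,0.22,1,0,0,2.6,-0.0126,-0.003,0.24,1,0,0,2.6,-0.0126,-0.003,0.24,0,0,0,2.6,-0.0126,-0.003,0.24,0,0,0,2.6,-0.0126,-0.003,0.24,0,0,0,2.6,-0.0126,-0.003,0.24,0,0,0,2.6,-0.0126,-0.003,0.24,0,0,0,2.6,-0.0126,-0.003,0.24,0,0,0,2.6,-0.0126,-0.003,0.24,0]' --squeeze 60

```text
clock: 4.25
position: [0.486, 0.1871, 0.0213]
ee_rot: [0.599, 0.801, 0.0, 0.001]
ft_force: [-2.1, -0.6, 7.3]
grip_width: 0.234
grasp_force: 58.0
```

play_rows --plan '[0,0,0,0,0,-0.05,0,0,0,0,0,0,-0.11,0,0,0,0,0,0,-0.17,0,0,0,10,-0.052,-0.023,-0.21,0,0,0,20,-0.105,-0.047,-0.22,0,0,0,30,-0.157,-0.07,-0.22,0,0,0,40,-0.21,-0.093,-0.22,0,0,0,50,-0.262,-0.117,-0.22,0,0,0,60,-0.314,-0.14,-0.22,0,0,0,70,-0.367,-0.163,-0.22,0,0,0,80,-0.42,-0.186,-0.22,0,0,0,90,-0.48,-0.21,-0.22,0,0,0,97,-0.524,-0.233,-0.22,0,0,0,97,-0.524,-0.233,-0.22,0,0,0,97,-0.524,-0.233,-0.22,0]'

```text
clock: 6.12
position: [0.4096, -0.3809, 0.2401]
ee_rot: [0.997, 0.082, 0.0, -0.0]
ft_force: [0.1, 0.9, -2.9]
grip_width: 0.233
grasp_force: 59.2
```

Run:
```python
from h import *
I=viewer.camera("wrist")[:,:,::-1].copy();S=viewer.camera("side")[:,:,::-1]
cv2.imwrite("pics/w3.png",np.vstack([cv2.resize(I,(480,300)),cv2.resize(S[80:280,280:600],(480,300))]))
x=np.array([np.cos(np.radians(9)),np.sin(np.radians(9)),0]);R=Ro.from_matrix(np.c_[x,np.cross([0,0,-1],x),[0,0,-1]])
o=status.get_obs();print(o["position"],o["ft_force"],o["grip_width"],*rel([.411,-.381,.027],R))
```

```text
[ 0.41009575 -0.38030453  0.2404652 ] [ 0.38321011  0.24629077 -1.71312123] 0.24100613106404845 [-0.  -0.   0.5] [0.0007 0.0009 0.2135]
```

View pics/w3.png

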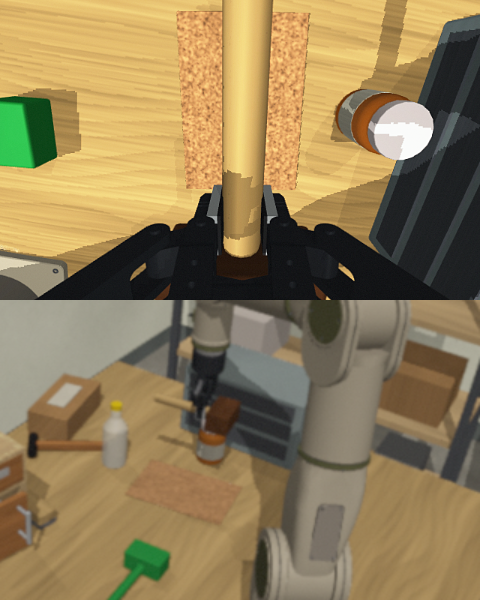

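The mallet is held level and aligned over the mat, in the wrist view above and the side view below. I'll lower it and release.

play_rows --plan '[0,0,0.5,0.001,0.001,0.06,0,0,0,0.5,0.001,0.001,0.12,0,0,0,0.5,0.001,0.001,0.17,0,0,0,0.5,0.001,0.001,0.195,0,0,0,0.5,0.001,0.001,0.205,0,0,0,0.5,0.001,0.001,0.211,0,0,0,0.5,0.001,0.001,0.214,0,0,0,0.5,0.001,0.001,0.214,0,0,0,0.5,0.001,0.001,0.214,0.7,0,0,0.5,0.001,0.001,0.214,0.7,0,0,0.5,0.001,0.001,0.214,0.7,0,0,0.5,0.001,0.001,0.214,0.7,0,0,0.5,0.001,0.001,0.18,0.7,0,0,0.5,0.001,0.001,0.12,0.7,0,0,0.5,0.001,0.001,0.06,0.7,0,0,0.5,0.001,0.001,0,0.7,0,0,0.5,0.001,0.001,-0.06,0.7,0,0,0.5,0.001,0.001,-0.1,0.7]'

```text
clock: 8.48
position: [0.4109, -0.3824, 0.3437]
ee_rot: [0.997, 0.077, 0.001, 0.001]
ft_force: [1.1, -0.2, -0.1]
grip_width: 0.7
grasp_force: 0.0
```

Run:
```python
from h import *
S=viewer.camera("scene")[:,:,::-1].copy();cv2.imwrite("pics/s4.png",S);I=viewer.camera("wrist")[:,:,::-1].copy()
cv2.imwrite("pics/w4.png",np.vstack([cv2.resize(I,(480,300)),cv2.resize(S[60:180,230:422],(480,300),interpolation=2)]))
# handle bar & door estimate
s=viewer.camera_model("scene");w=np.load("pics/w2.npz")
for a,b,z in[((322.4,233.5),(356,310),.145)]:
  print("bar scene",plane(s,[a],z),"bar wrist",plane(w,[b],z), proj(w,[[.571,.083,.145],[.571,.083,.065]]).round(1).tolist())
```

```text
bar scene [[0.57096273 0.08296778 0.145     ]] bar wrist [[0.54167739 0.11476004 0.145     ]] [[375.0, 348.7], [364.3, 296.2]]
```

View pics/w4.png

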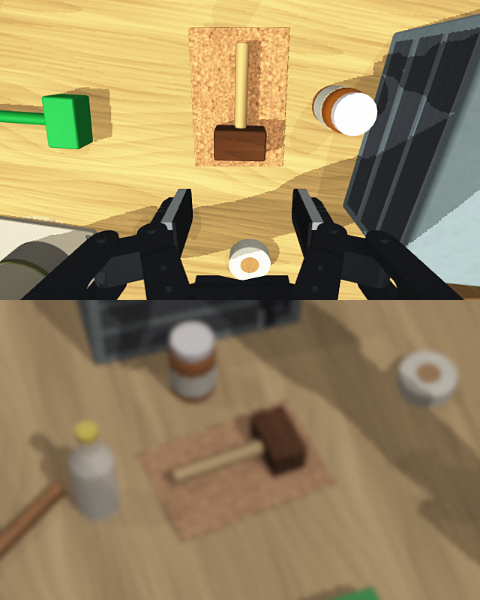

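The mallet lies flat and wholly on the mat, with the bystanders untouched. Next is the door handle.

play_rows --plan '[0,0,-10,0.013,-0.03,0.0,0.7,0,0,-21,0.026,-0.06,0.0,0.7,0,0,-31,0.039,-0.09,0.0,0.7,0,0,-42,0.052,-0.12,0.0,0.7,0,0,-52,0.065,-0.15,0.0,0.7,0,0,-63,0.078,-0.18,0.0,0.7,0,0,-73,0.09,-0.21,0.0,0.7,0,0,-83,0.103,-0.24,0.0,0.7,0,0,-94,0.116,-0.27,0.0,0.7,0,0,-104,0.129,-0.3,0.0,0.7,0,0,-115,0.142,-0.33,0.0,0.7,0,0,-125,0.155,-0.36,0.0,0.7,0,0,-136,0.168,-0.39,0.0,0.7,0,0,-146,0.18,-0.42,0.01,0.7,0,0,-156,0.19,-0.443,0.01,0.7,0,0,-156,0.19,-0.443,0.01,0.7,0,0,-156,0.19,-0.443,0.01,0.7]'

```text
clock: 10.7
position: [0.5299, 0.0838, 0.3298]
ee_rot: [0.133, 0.991, -0.0, -0.0]
ft_force: [-0.3, -0.1, -0.5]
grip_width: 0.7
grasp_force: 0.0
```

Run:
```python
from h import *
m=viewer.camera_model("wrist");I=viewer.camera("wrist")[:,:,::-1].copy();cv2.imwrite("pics/w5.png",I)
np.savez("pics/w5.npz",**{k:np.array(v) for k,v in m.items()})
o=status.get_obs();print(o["position"],o["joint_pos"].round(2))
```

```text
[0.53004233 0.0834514  0.32996331] [ 0.54  0.2  -0.89  1.52  0.15  1.5   0.95]
```

View pics/w5.png

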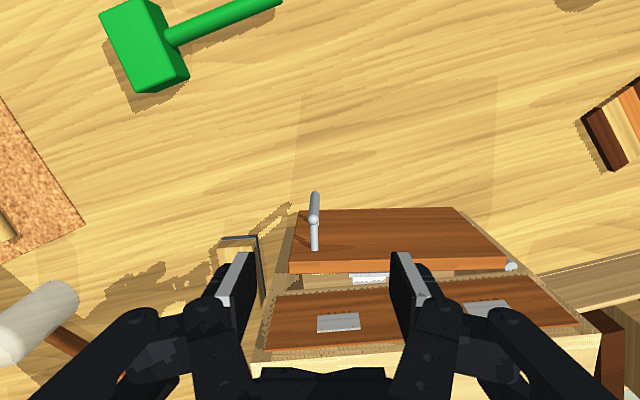

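The wrist view shows the bar from its bottom at (315,195) to its top at (313,217), and the door's top edge from (290,268) to (507,263). The white catch tongue is at (370,278), and the sanding block at about (240,255) beside the handle side.

Run:
```python
from h import *
w=np.load("pics/w5.npz")
print("bar top",plane(w,[(313,217)],.145).round(4),"bar bottom",plane(w,[(315,194)],.065).round(4))
e=plane(w,[(291,262),(503,257),(290,273),(511,268)],.165)[:,:2];print("door outer/inner",e.round(4).tolist())
print("upper front z.26: ",plane(w,[(250,363),(603,335)],.26).round(4).tolist())
print("sanding",plane(w,[(222,237),(256,236),(265,300)],.04).round(4).tolist())
for a,b in((0,1),(2,3)):
  d=e[a]-e[b];print(np.linalg.norm(d),np.degrees(np.arctan2(d[1],d[0])))
```

```text
bar top [[0.5665 0.064  0.145 ]] bar bottom [[0.5672 0.064  0.065 ]]
door outer/inner [[0.5977, 0.034], [0.6462, 0.2297], [0.6087, 0.0297], [0.6602, 0.236]]
upper front z.26:  [[0.6215, 0.0047, 0.26], [0.6661, 0.2523, 0.26]]
sanding [[0.599, -0.0733, 0.04], [0.6095, -0.0293, 0.04], [0.7057, -0.0485, 0.04]]
0.20156603357024638 -103.91869057819294
0.212602725959277 -103.99686730272673
```

play_rows --plan '[0,0,-1.3,-0.041,-0.0095,0.03,0.7,0,0,-1.3,-0.041,-0.0095,0.09,0.7,0,0,-1.3,-0.041,-0.0095,0.14,0.7,0,0,-1.3,-0.041,-0.0095,0.175,0.7,0,0,-1.3,-0.041,-0.0095,0.2,0.7,0,0,-1.3,-0.041,-0.0095,0.213,0.7,0,0,-1.3,-0.041,-0.0095,0.213,0,0,0,-1.3,-0.041,-0.0095,0.213,0,0,0,-1.3,-0.041,-0.0095,0.213,0,0,0,-1.3,-0.041,-0.0095,0.213,0,0,0,-1.3,-0.041,-0.0095,0.213,0,0,0,-1.3,-0.041,-0.0095,0.213,0,0,0,-1.3,-0.041,-0.0095,0.213,0]' --squeeze 40

```text
clock: 12.38
position: [0.5677, 0.0637, 0.1185]
ee_rot: [0.121, 0.993, -0.001, 0.001]
ft_force: [-2.7, -4.4, 5.8]
grip_width: 0.11
grasp_force: 39.1
```

Gripped; .11 × 85 ≈ 9–11 mm, which matches the bar. Now I pull the door ajar along the arc.

play_rows --plan '[0,0,2,0.0064,0.0018,0,0,0,0,4,0.0128,0.0039,0,0,0,0,6,0.019,0.0061,0,0,0,0,8,0.0253,0.0086,0,0,0,0,10,0.0314,0.0113,0,0,0,0,12,0.0374,0.0142,0,0,0,0,13.5,0.042,0.0166,0,0,0,0,13.5,0.042,0.0166,0,0]'

```text
clock: 13.38
position: [0.5305, 0.0906, 0.1184]
ee_rot: [0.237, 0.972, -0.001, 0.001]
ft_force: [-3.0, -2.8, 7.3]
grip_width: 0.11
grasp_force: 39.6
```

play_rows --plan '[0,0,1,0.0032,0.001,0,0,0,0,2,0.0064,0.0018,0,0,0,0,3,0.0096,0.0028,0,0,0,0,3,0.0096,0.0028,0,0]'

```text
clock: 13.88
position: [0.5279, 0.0931, 0.1186]
ee_rot: [0.264, 0.964, -0.001, 0.005]
ft_force: [19.7, -14.1, -9.9]
grip_width: 0.117
grasp_force: 39.2
```

The door is at the catch: 24 N reaction at θ≈0.32. I'll relax, release, lift and look at the gap.

play_rows --plan '[0,0,-2,-0.0064,-0.0018,0,0,0,0,-2,-0.0064,-0.0018,0,0.6,0,0,-2,-0.0064,-0.0018,0,0.6,0,0,-2,-0.0064,-0.0018,0,0.6,0,0,-2,-0.0064,-0.0018,0,0.6,0,0,-2,-0.0064,-0.0018,-0.05,0.6,0,0,-2,-0.0064,-0.0018,-0.11,0.6,0,0,-2,-0.0064,0.03,-0.17,0.6,0,0,-2,-0.0064,0.05,-0.21,0.6,0,0,-2,-0.0064,0.05,-0.21,0.6,0,0,-2,-0.0064,0.05,-0.21,0.6]'

```text
clock: 15.25
position: [0.5536, 0.1376, 0.3266]
ee_rot: [0.245, 0.97, -0.0, -0.0]
ft_force: [-0.4, 1.3, -0.0]
grip_width: 0.603
grasp_force: 0.0
```

Run:
```python
from h import *
m=viewer.camera_model("wrist");I=viewer.camera("wrist")[:,:,::-1].copy();cv2.imwrite("pics/w6.png",I)
np.savez("pics/w6.npz",**{k:np.array(v) for k,v in m.items()})
o=status.get_obs();print(o["position"],o["joint_pos"].round(2))
H=np.array([.6595,.2335]);a=np.radians(-118.3);d=np.array([np.cos(a),np.sin(a)]);n=np.array([-d[1],d[0]])
P=[np.r_[H+.13*d+.03*n,.147],np.r_[H,.165],np.r_[H+.21*d,.165],np.r_[H+.21*d-.014*n,.165],np.r_[H+.185*d-.049*n,.145]]
print("expected pad, hinge, free inner, free outer, bar top px:",proj(m,P).round(0).tolist())
```

```text
[0.55345392 0.13714112 0.32611463] [ 0.38  0.28 -0.86  1.44  0.22  1.51  0.6 ]
expected pad, hinge, free inner, free outer, bar top px: [[328.0, 254.0], [470.0, 233.0], [240.0, 233.0], [239.0, 219.0], [268.0, 176.0]]
```

View pics/w6.png

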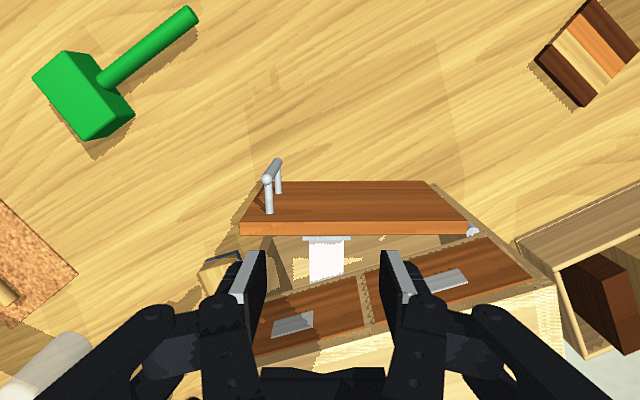

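The wrist view shows the white tongue centred at (326,258), where the pad was expected (328,254), and the door's inner free corner at about (240,233) as predicted. My door model holds, so I'll work out the tilted entry.

```bash
cat >> h.py <<'E'
H=np.array([.6595,.2335])
def door(th):
    a=np.radians(-100)-th;d=np.array([np.cos(a),np.sin(a)]);return d,np.array([-d[1],d[0]])
def tool(yaw,tilt):
    x=np.array([np.cos(np.radians(yaw)),np.sin(np.radians(yaw)),0])
    return Ro.from_matrix(np.c_[x,np.cross([0,0,-1],x),[0,0,-1]])*Ro.from_euler("y",-tilt,degrees=True)
def tcp(th,r,c,z,R,back=0):
    d,n=door(th);return np.r_[H+r*d+c*n,z]-(.014+back)*R.as_matrix()[:,2]
E
python3 - <<'E'
from h import *
R=tool(168,33)
A=tcp(.32,.13,.033,.155,R,.08);print("A",A.round(4),*rel(A,R))
# later moves from A in the tool frame at A
for nme,p in(("B",tcp(.32,.13,.033,.155,R)),("C",tcp(.32,.13,.037,.1385,R))):
    print(nme,R.inv().apply(p-A).round(4),p.round(4))
E
```

```text
A [0.5768 0.1141 0.2338] [ -4.8 -32.8 -15.9] [-0.0316 -0.0091  0.0923]
B [ 0.   -0.    0.08] [0.6194 0.105  0.1667]
C [ 0.0058 -0.0011  0.0959] [0.6229 0.1031 0.1502]
```

play_rows --plan '[-1.2,-8.2,-4,-0.03,-0.002,0.01,0,-2.4,-16.4,-8,-0.03,-0.004,0.02,0,-3.6,-24.6,-12,-0.03,-0.007,0.04,0,-4.8,-32.8,-15.9,-0.0316,-0.0091,0.07,0,-4.8,-32.8,-15.9,-0.0316,-0.0091,0.0923,0,-4.8,-32.8,-15.9,-0.0316,-0.0091,0.0923,0,-4.8,-32.8,-15.9,-0.0316,-0.0091,0.0923,0,-4.8,-32.8,-15.9,-0.0316,-0.0091,0.0923,0]'

```text
clock: 16.3
position: [0.5781, 0.1148, 0.2361]
ee_rot: [0.1, 0.953, -0.029, 0.283]
ft_force: [0.0, -0.1, 0.2]
grip_width: -0.001
grasp_force: 0.0
```

Run:
```python
from h import *
R=tool(168,33);o=status.get_obs();print(o["position"],o["joint_pos"].round(2),o["grip_width"],o["ft_force"])
for b in((.033,.155),(.037,.1385)):print(*rel(tcp(.32,.13,*b,R),R))
m=viewer.camera_model("wrist");I=viewer.camera("wrist")[:,:,::-1].copy();cv2.imwrite("pics/w7.png",I)
# white tongue position check
h=cv2.cvtColor(I,cv2.COLOR_BGR2HSV)
d,n=door(.32);print(proj(m,[np.r_[H+.21*d,.165],np.r_[H,.165],np.r_[H+.13*d+.03*n,.147]]).round())
```

```text
[0.57812832 0.11484555 0.23612141] [ 0.47 -0.01 -0.91  1.99  0.49  0.74  0.62] -0.0006372214489931895 [ 0.04862861 -0.07888234  0.18728522]
[ 0.1  0.1 -0.1] [ 0.0024 -0.0012  0.0813]
[ 0.1  0.1 -0.1] [ 0.0082 -0.0024  0.0972]
[[197. 157.]
 [517. 219.]
 [322. 192.]]
```

play_rows --plan '[0,0,0,0.001,-0.0006,0.03,0,0,0,0,0.0024,-0.0012,0.055,0,0,0,0,0.0024,-0.0012,0.07,0,0,0,0,0.0024,-0.0012,0.078,0,0,0,0,0.0024,-0.0012,0.08,0]'

```text
clock: 16.98
position: [0.6181, 0.1051, 0.1667]
ee_rot: [0.1, 0.954, -0.029, 0.283]
ft_force: [0.8, -0.5, -0.2]
grip_width: 0.004
grasp_force: 0.0
```

Run:
```python
from h import *
R=tool(168,33);o=status.get_obs();print(o["position"],o["ft_force"])
print(*rel(tcp(.32,.13,.037,.1385,R),R))
```

```text
[0.61808068 0.10512402 0.166681  ] [ 0.77992141 -0.47227096 -0.23961697]
[ 0.1  0.  -0. ] [ 0.0046 -0.001   0.0166]
```

No contact yet, as planned. Press down.

play_rows --plan '[0,0,0,0.0015,-0.0003,0.0055,0,0,0,0,0.003,-0.0006,0.011,0,0,0,0,0.0046,-0.001,0.0166,0,0,0,0,0.0046,-0.001,0.0166,0,0,0,0,0.0046,-0.001,0.0166,0]'

```text
clock: 17.6
position: [0.6234, 0.1035, 0.1509]
ee_rot: [0.1, 0.953, -0.029, 0.284]
ft_force: [1.8, 0.9, 4.9]
grip_width: 0.0
grasp_force: 2.0
```

Run:
```python
from h import *
o=status.get_obs();print(o["position"],o["ft_force"])
R=tool(168,33)
print(*rel(tcp(.32,.13,.037,.1385,R),R))
# drag: keep r,c,z with door angle and turn with it after .32
R0=Ro.from_quat(o["ee_rot"]);p=o["position"]
for th in(.06,.12,.18,.24,.30,.34):
    Z=Ro.from_rotvec([0,0,-th]);q=np.r_[H,0]+Z.apply(p-np.r_[H,0])
    print(th,np.round((R0.inv()*Z*R0).as_rotvec(degrees=True),1),R0.inv().apply(q-p).round(4))
```

```text
[0.62338557 0.1034874  0.15087507] [1.75416176 0.94354928 4.88722507]
[0.2 0.1 0. ] [ 0.0007 -0.0005  0.0003]
0.06 [ 1.9 -0.   2.9] [ 0.0068  0.0008 -0.0044]
0.12 [ 3.8 -0.   5.8] [ 0.0135  0.002  -0.0088]
0.18 [ 5.6 -0.   8.6] [ 0.0201  0.0037 -0.0131]
0.24 [ 7.5 -0.  11.5] [ 0.0266  0.0059 -0.0173]
0.3 [ 9.4 -0.  14.4] [ 0.033   0.0085 -0.0215]
0.34 [10.6 -0.  16.3] [ 0.0372  0.0105 -0.0243]
```

Upward reaction 4.9 N means the tongue is down. Now I draw the door past the catch while holding it.

play_rows --plan '[1,0,1.5,0.0034,0.0004,-0.0018,0,1.9,0,2.9,0.0068,0.0008,-0.004,0,2.8,0,4.3,0.0102,0.0014,-0.0062,0,3.8,0,5.8,0.0135,0.002,-0.0084,0]'

```text
clock: 18.1
position: [0.6082, 0.1084, 0.1508]
ee_rot: [0.158, 0.945, -0.046, 0.281]
ft_force: [1.7, 1.2, 5.1]
grip_width: 0.001
grasp_force: 2.0
```

play_rows --plan '[1.9,0,2.9,0.0068,0.0008,-0.0044,0,3.8,0,5.8,0.0135,0.002,-0.0088,0,5.6,0,8.6,0.0201,0.0037,-0.0131,0,7.5,0,11.5,0.0266,0.0059,-0.0173,0,9.4,0,14.4,0.033,0.0085,-0.0215,0,9.4,0,14.4,0.033,0.0085,-0.0215,0]'

```text
clock: 18.85
position: [0.5733, 0.1297, 0.1505]
ee_rot: [0.297, 0.911, -0.088, 0.271]
ft_force: [-0.3, 0.6, 7.5]
grip_width: 0.003
grasp_force: 2.1
```

Run:
```python
from h import *
o=status.get_obs();print(o["position"],o["ft_force"],o["joint_pos"].round(2))
m=viewer.camera_model("wrist");I=viewer.camera("wrist")[:,:,::-1].copy();cv2.imwrite("pics/w8.png",I)
S=viewer.camera("scene")[:,:,::-1].copy();cv2.imwrite("pics/s8.png",S)
for th in(.5,.6,.65,.7,.74,.8):
    d,n=door(th);print(th,proj(m,[np.r_[H+.21*d,.165],np.r_[H+.21*d-.014*n,.165]]).round().tolist(),proj(viewer.camera_model("scene"),[np.r_[H+.21*d-.007*n,.165]]).round().tolist())
```

```text
[0.57326205 0.12970824 0.15052851] [-0.28411028  0.5776566   7.45166523] [ 0.16  0.28 -0.83  1.95  0.92  1.03 -0.21]
0.5 [[135.0, 312.0], [121.0, 297.0]] [[337.0, 224.0]]
0.6 [[115.0, 289.0], [102.0, 271.0]] [[344.0, 227.0]]
0.65 [[106.0, 276.0], [93.0, 254.0]] [[347.0, 229.0]]
0.7 [[97.0, 260.0], [85.0, 236.0]] [[350.0, 231.0]]
0.74 [[91.0, 246.0], [79.0, 219.0]] [[352.0, 233.0]]
0.8 [[82.0, 222.0], [71.0, 189.0]] [[356.0, 235.0]]
```

Run:
```python
import cv2,numpy as np
I=cv2.imread("pics/w8.png");S=cv2.imread("pics/s8.png")
cv2.imwrite("pics/v8.png",np.vstack([cv2.resize(I,(480,300)),cv2.resize(S[180:330,220:400],(480,300))]))
```

```text
(no output)
```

View pics/v8.png

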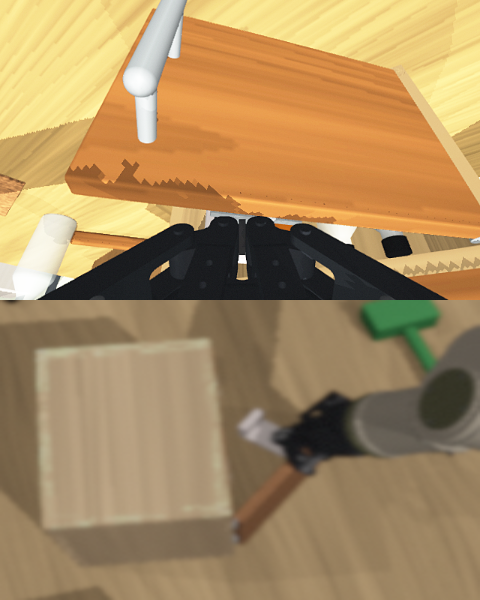

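The door is past the catch at θ≈0.70: its free edge is at about (89,245) px in the full wrist image, matching the prediction. I'll lift out, stand the closed fingers vertical behind the door beyond the tongue, and sweep it open.

Run:
```python
from h import *
o=status.get_obs();R0=Ro.from_quat(o["ee_rot"]);p=o["position"]
print("lift",R0.inv().apply([0,0,.08]).round(4))
R=tool(130,0);P=tcp(.70,.18,.04,.23,R);print("A",P,*rel(P,R))
for th,c,z in[(.70,.04,.125),(.7,.02,.125)]+[(t,.018,.125) for t in np.arange(.8,1.69,.1)]+[(1.68,.018,.125),(1.68,.05,.125),(1.68,.05,.3)]:
    print(round(th,2),c,R.inv().apply(tcp(th,.18,c,z,R)-P).round(4))
```

```text
lift [-0.0437  0.0001 -0.067 ]
A [0.54705029 0.08736629 0.244     ] [ 4.1 32.9 13.5] [-0.0538 -0.0494 -0.0765]
0.7 0.04 [0.    0.    0.105]
0.7 0.02 [0.02  0.    0.105]
0.8 0.018 [ 0.0401 -0.0008  0.105 ]
0.9 0.018 [5.81e-02 1.00e-04 1.05e-01]
1.0 0.018 [0.076  0.0029 0.105 ]
1.1 0.018 [0.0935 0.0074 0.105 ]
1.2 0.018 [0.1105 0.0136 0.105 ]
1.3 0.018 [0.1267 0.0215 0.105 ]
1.4 0.018 [0.1421 0.031  0.105 ]
1.5 0.018 [0.1565 0.042  0.105 ]
1.6 0.018 [0.1697 0.0543 0.105 ]
1.68 0.018 [0.1793 0.0651 0.105 ]
1.68 0.05 [0.1616 0.0385 0.105 ]
1.68 0.05 [ 0.1616  0.0385 -0.07  ]
```

play_rows --plan '[0,0,0,-0.022,0,-0.034,0,0,0,0,-0.0437,0,-0.067,0,1,8.2,3.4,-0.046,-0.012,-0.07,0,2.1,16.4,6.8,-0.049,-0.025,-0.072,0,3.1,24.7,10.1,-0.051,-0.037,-0.075,0,4.1,32.9,13.5,-0.0538,-0.0494,-0.0765,0,4.1,32.9,13.5,-0.0538,-0.0494,-0.0765,0,4.1,32.9,13.5,-0.0538,-0.0494,-0.0765,0]'

```text
clock: 19.95
position: [0.5463, 0.0873, 0.2427]
ee_rot: [0.422, 0.906, -0.001, -0.001]
ft_force: [-0.1, 1.1, -0.6]
grip_width: -0.002
grasp_force: 0.0
```

Run:
```python
from h import *
o=status.get_obs();print(o["position"],o["ft_force"],o["joint_pos"].round(2))
R=tool(130,0);print(*rel(tcp(.70,.18,.04,.23,R),R))
m=viewer.camera_model("wrist");I=viewer.camera("wrist")[:,:,::-1].copy()
h=cv2.cvtColor(I,cv2.COLOR_BGR2HSV)
# door angle: end of orange-brown along the predicted free-edge pixels
for th in np.arange(.5,.95,.05):
    d,n=door(th);q=proj(m,[np.r_[H+.205*d-.007*n,.165]])[0];u,v=int(q[0]),int(q[1])
    print(round(th,2),(u,v),h[v,u].tolist() if 0<=u<640 and 0<=v<400 else None)
```

```text
[0.54626458 0.08727748 0.24267452] [-0.13266105  1.06261489 -0.57526707] [ 0.46  0.27 -0.83  1.62  0.21  1.34  0.3 ]
[-0.1 -0.   0.1] [-0.0004  0.0007 -0.0013]
0.5 (288, 207) [19, 138, 163]
0.55 (286, 192) [19, 136, 174]
0.6 (284, 176) [19, 143, 169]
0.65 (283, 159) [19, 139, 203]
0.7 (282, 143) [14, 176, 213]
0.75 (283, 125) [17, 146, 169]
0.8 (284, 107) [20, 131, 229]
0.85 (286, 89) [19, 132, 207]
0.9 (290, 71) [20, 133, 219]
```

play_rows --plan '[0,0,0,0,0,0.05,0,0,0,0,0,0,0.09,0,0,0,0,0,0,0.104,0,0,0,0,0,0,0.104,0,0,0,0,0.01,0,0.104,0,0,0,0,0.02,0,0.104,0,0,0,0,0.03,0,0.104,0,0,0,0,0.04,-0.001,0.104,0,0,0,0,0.049,0,0.104,0,0,0,0,0.058,0,0.104,0,0,0,0,0.067,0.0015,0.104,0,0,0,0,0.076,0.003,0.104,0]'

```text
clock: 21.5
position: [0.5003, 0.1478, 0.1401]
ee_rot: [0.423, 0.906, -0.0, 0.0]
ft_force: [0.9, -0.4, 5.1]
grip_width: 0.0
grasp_force: 0.3
```

play_rows --plan '[0,0,0,0.009,0.002,0,0,0,0,0,0.0175,0.0045,0,0,0,0,0,0.026,0.0075,0,0,0,0,0,0.0345,0.0106,0,0,0,0,0,0.0426,0.0145,0,0,0,0,0,0.0507,0.0185,0,0,0,0,0,0.0584,0.0231,0,0,0,0,0,0.0661,0.028,0,0,0,0,0,0.0733,0.0334,0,0,0,0,0,0.0805,0.039,0,0,0,0,0,0.0871,0.045,0,0,0,0,0,0.0937,0.0513,0,0,0,0,0,0.0985,0.0566,0,0,0,0,0,0.1033,0.0621,0,0,0,0,0,0.1033,0.0621,0,0]'

```text
clock: 23.38
position: [0.4809, 0.267, 0.1394]
ee_rot: [0.422, 0.907, -0.0, -0.001]
ft_force: [-1.0, -0.5, 0.1]
grip_width: -0.0
grasp_force: 0.0
```

Run:
```python
from h import *
o=status.get_obs();print(o["position"],o["ft_force"],o["joint_pos"].round(2))
S=viewer.camera("scene")[:,:,::-1];s=viewer.camera_model("scene");h=cv2.cvtColor(S,cv2.COLOR_BGR2HSV)
for th in np.arange(1.35,1.78,.04):
    d,n=door(th);q=proj(s,[np.r_[H+r*d-.007*n,.165] for r in(.06,.09,.12)]);print(round(th,2),[(q.astype(int)[i].tolist(),h[int(q[i,1]),int(q[i,0])].tolist()) for i in range(3)])
```

```text
[0.48094215 0.26702699 0.13935877] [-0.96026612 -0.4527103   0.07277313] [ 0.14  0.38 -0.87  1.75  0.32  1.15 -0.13]
1.35 [([328, 283], [17, 101, 119]), ([338, 280], [17, 101, 116]), ([348, 277], [9, 22, 152])]
1.39 [([328, 284], [17, 104, 118]), ([338, 281], [18, 103, 114]), ([348, 278], [9, 22, 152])]
1.43 [([328, 285], [17, 99, 118]), ([338, 283], [17, 101, 114]), ([349, 280], [8, 18, 158])]
1.47 [([328, 286], [18, 100, 117]), ([339, 284], [17, 99, 116]), ([349, 282], [5, 18, 158])]
1.51 [([328, 287], [17, 102, 118]), ([339, 285], [17, 102, 115]), ([349, 283], [8, 18, 157])]
1.55 [([328, 288], [16, 106, 120]), ([339, 286], [17, 101, 114]), ([350, 285], [5, 18, 157])]
1.59 [([328, 288], [16, 106, 120]), ([339, 288], [17, 103, 116]), ([350, 287], [5, 18, 154])]
1.63 [([328, 289], [15, 118, 127]), ([339, 289], [15, 114, 123]), ([350, 288], [6, 18, 143])]
1.67 [([328, 290], [14, 129, 134]), ([339, 290], [14, 124, 136]), ([350, 290], [12, 82, 127])]
1.71 [([328, 291], [13, 130, 137]), ([339, 291], [13, 130, 143]), ([350, 292], [13, 130, 147])]
1.75 [([328, 292], [13, 134, 137]), ([339, 293], [13, 131, 142]), ([350, 294], [13, 131, 134])]
```

The door now reads about 1.7. I'll back off and lift clear.

play_rows --plan '[0,0,0,-0.009,-0.013,0,0,0,0,0,-0.018,-0.027,0,0,0,0,0,-0.018,-0.03,-0.05,0,0,0,0,-0.018,-0.03,-0.11,0,0,0,0,-0.018,-0.08,-0.17,0,0,0,0,-0.018,-0.14,-0.2,0,0,0,0,-0.018,-0.18,-0.2,0,0,0,0,-0.018,-0.18,-0.2,0]'

```text
clock: 24.42
position: [0.3536, 0.1343, 0.3412]
ee_rot: [0.425, 0.905, -0.001, 0.003]
ft_force: [0.9, -0.2, -0.5]
grip_width: -0.002
grasp_force: 0.0
```

Run:
```python
from h import *
o=status.get_obs();print(o["position"],o["ft_force"])
for k in("wrist","scene"):
  S=viewer.camera(k)[:,:,::-1];s=viewer.camera_model(k);h=cv2.cvtColor(S,cv2.COLOR_BGR2HSV)
  for th in np.arange(1.51,1.80,.03):
    d,n=door(th);q=proj(s,[np.r_[H+r*d-.007*n,.165] for r in(.09,.15,.2)]).astype(int);print(k,round(th,2),[(u,v,h[v,u].tolist()) if 0<=u<640 and 0<=v<400 else None for u,v in q.tolist()])
# bystanders: change against the first scene picture
A=cv2.imread("pics/scene0.png")
D=(cv2.absdiff(A,S).max(2)>40).astype(np.uint8)
print([c.tolist() for c in cv2.connectedComponentsWithStats(D)[2] if c[4]>25])
```

```text
[0.35355755 0.13428776 0.3412118 ] [ 0.94578489 -0.215446   -0.47933814]
wrist 1.51 [(571, 228, [13, 181, 76]), (537, 184, [6, 18, 208]), (507, 145, [13, 182, 80])]
wrist 1.54 [(573, 226, [14, 177, 85]), (542, 181, [5, 16, 211]), (513, 141, [13, 174, 95])]
wrist 1.57 [(576, 224, [12, 172, 77]), (546, 178, [170, 7, 107]), (518, 136, [14, 178, 73])]
wrist 1.6 [(578, 223, [13, 172, 71]), (550, 175, [120, 6, 84]), (524, 132, [14, 178, 73])]
wrist 1.63 [(581, 221, [14, 181, 202]), (555, 173, [85, 7, 217]), (531, 128, [13, 182, 80])]
wrist 1.66 [(584, 220, [14, 178, 199]), (559, 170, [14, 184, 204]), (537, 124, [12, 177, 163])]
wrist 1.69 [(586, 219, [14, 178, 201]), (564, 167, [14, 179, 209]), (543, 121, [14, 178, 212])]
wrist 1.72 [(589, 217, [13, 175, 201]), (569, 165, [13, 176, 207]), (550, 117, [15, 177, 193])]
wrist 1.75 [(592, 216, [12, 193, 185]), (573, 163, [19, 133, 216]), (556, 114, [19, 138, 205])]
wrist 1.78 [(595, 215, [21, 132, 231]), (578, 161, [20, 134, 222]), (563, 111, [96, 9, 137])]
scene 1.51 [(339, 285, [17, 103, 114]), (360, 282, [17, 73, 157]), (378, 279, [18, 96, 1
[... 770 characters left out ...]
1.78 [(339, 294, [13, 133, 127]), (360, 296, [13, 136, 107]), (378, 298, [13, 135, 102])]
[[0, 0, 640, 400, 241677], [373, 0, 21, 12, 140], [512, 0, 51, 71, 1409], [387, 10, 13, 20, 126], [574, 16, 66, 67, 2429], [467, 49, 121, 92, 3743], [340, 56, 34, 30, 417], [496, 57, 13, 19, 124], [595, 75, 29, 24, 99], [298, 101, 57, 37, 822], [455, 101, 21, 25, 190], [448, 109, 13, 20, 51], [383, 110, 12, 16, 80], [531, 113, 29, 28, 436], [411, 114, 13, 20, 65], [415, 132, 24, 34, 156], [489, 139, 9, 6, 35], [469, 142, 24, 25, 288], [445, 145, 20, 20, 157], [400, 150, 38, 64, 1162], [497, 157, 24, 26, 346], [304, 224, 6, 13, 37], [330, 241, 36, 49, 1029], [307, 293, 63, 13, 605], [373, 294, 8, 9, 33]]
```

The door stands at about 1.69 rad, past square, and the arm is clear. The only image differences are the arm and its shadows, the mallet and the door.

```bash
python3 -c "
from workcell import manip;print(manip.hand_in())"
```

```text
the job is handed in; nothing more can be done
None
```

I handed the job in at about 24.5 s: the mallet lies flat and wholly on the mat, the door was drawn past the held-down catch and stands open at about 1.69 rad (past square), and nothing else on the bench appears moved.

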